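# Spin the overhauled drive wheel and brake it by fingertip to its locking slot

## Robot

A 6-joint arm with a two-finger parallel gripper is mounted at the origin on the work surface. World frame = base frame: x ahead of the robot, y to its left, z up, the work surface at z = 0. Lengths are in mm, angles in rad, forces in N, time in s.
With the tool pointing down it reaches from about 400 to 825 mm from the base axis. Payload 7 kg.
Tool frame: the origin (TCP) lies at the very end of the fingers, on their centre line; the grasp point (between the pads) lies 19 mm behind it; z points along the fingers, y is the direction in which the jaws open and shut (so a half turn about z gives the same grasp; the last joint's range is limited). The gripper opens to 88 mm and grips with 3 to 60 N. Pads are 19 mm wide; open, the fingers measure 130 mm over their backs; the gripper's body (78 mm by 193 mm) begins 47 mm behind the grasp point.
Start: joints at [0.288, 0.359, 0.012, 0, -1.224, -0.288], TCP at [674.978, -0.019, 203.561] pointing down, gripper open.
Joint ranges: [-3.07, 3.07], [-1.43, 2.12], [-1.02, 1.25], [-3.03, 1.67], [-3.05, -0], [-3.03, 3.03]. Speed limits (rad/s): [2.39, 2.39, 3.01, 3.14, 3.14, 3.14].

## Interface

Orientations are given as a unit quaternion [x, y, z, w].
In Python, from plant import bot gives the robot as it stands. Calls block until the motion is done:
- bot.move_ptp(position, orientation): joint-space move of the TCP to a pose.
- bot.line_to(position, velocity=150, ori=None): straight line of the TCP; ori=None keeps the orientation; velocity is the mean speed in mm/s.
- bot.move_joints(angles): joint-space move.
- bot.move_gripper(opening, force=None): finger opening in mm; force is the grip in N (None keeps the last); returns when the fingers have stopped.
- bot.pause(seconds).
- bot.solve_ik(position, orientation): joint angles nearest the present ones, or None.
- bot.read_state(): the state.
- bot.camera(name): name is "scene" or "side" or "wrist"; returns the picture (420x560x3 uint8, red, green, blue); there is no depth.
- bot.get_calibration(name): a dict with "fx", "fy", "cx", "cy" (pixels), "view" (4x4, takes a point from world to camera coordinates); the wrist camera has in their place "T_tool_cam" (4x4, takes a point from camera to tool coordinates, whose origin is the TCP and whose axes are the flange's). Camera axes: x right, y up, looking along -z (the intrinsics and any distortion apply to the point x, -y, -z); pixel columns grow to the right and rows downward; lengths in mm; the calibration is good to about 2 mm. The wrist camera is an equidistant fisheye: a pixel r from the principal point sees the ray r / f radians off the axis. A picture is of the moment at which its call begins: read the wrist's pose just before it. get_calibration takes no time and is no camera call.
A pose or a line that the arm cannot do raises bot.Unreachable and nothing moves.
- bot.close_job(): hands the job in, once; it reports no verdict.
The state is a dict: "t": time; "joint_pos": joint angles; "qvel": joint speeds; "tau": joint torques, N m; "tcp_pos": TCP position; "eef_rot": TCP orientation; "contact_force": force on the tool from outside, world axes, zero at the start; "moment": the same for the moment, N m; "width": finger opening in mm.
Only numpy, scipy, OpenCV 4.12 (cv2) and the standard library are available. Lean on these libraries where they do the work, as an engineer would, in place of code of your own. Each camera call takes 0.05 s, during which the arm holds its last target.

## Task

On the bearing-check stand, reach in under the wire guard and stroke the aluminium wheel with closed fingertips to set it spinning counter-clockwise seen from above, then let it run free, well past two full turns from where it started. While it is still turning, slow it with a gentle touch so that it comes to rest in one go with its hole in line over the slot in the base plate (do not stop it elsewhere and push it round), then take the hand away. Leave the oil bottle, tape roll and screwdriver alone.

Things in the scene. Friction and masses are not known exactly. Their poses are not given: they have to be found in the camera images.
- stand: Fixed bearing-check stand: grey base plate 240 x 240 x 12 mm; origin at the centre of its underside, on the bench, below the wheel axis; z up. Its -x side is the open front, towards the robot. Four upright rods, 14 mm thick, at x = 0 and 108 mm, y = +-108 mm, carry a level wire guard over the wheel.
- disc: Plain aluminium wheel, 170 mm diameter, 12 mm thick, about 0.7 kg (+-20 percent). Origin at the centre of its underside, 50 mm above the bench; z = spin axis, up; x points to its hole. It turns on a ball bearing: left alone it loses about a tenth of its speed plus 0.25 rad/s each second (both vary with its mass), and stays where it stops. A hub 38 mm wide stands 14 mm above its face.
- wheel (a joint): Angle of the wheel in the stand, rad, growing counter-clockwise seen from above and counting on past full turns (not wrapped). 0 and every multiple of 2 pi: hole exactly over the slot. At the start it is 0.9 to 4.5.
- face (a point): Centre of the wheel's flat upper face (free from radius 20 to 85 mm), on the axis, 62 mm above the bench. Pressed down, the wheel is firm up to 3 to 7 N, then its sprung spindle sinks 1 mm per 1.5 N, 10 mm at most. Closed fingertips pressed on the face grip it by friction: they drag it along or brake it; at low speed it stops within a few degrees.
- hole (a point): Centre of the wheel's only hole, on the upper face, 62 mm from the axis: a window through the wheel, 17 mm wide around the wheel and 18 mm long radially; too small for fingertips to go in.
- slot (a point): Point on the top of the base plate in its only slot, 62 mm from the wheel axis on the +x (far) side of the stand. The slot is 14 mm wide and runs radially from under the wheel out to the plate's far edge.
- oil: Loose amber glass bottle, 48 mm diameter, 140 mm tall; origin at the centre of its underside. Bystander.
- tape: Loose paper tape roll, 104 mm diameter, 22 mm high, lying flat; origin at the centre of its underside. Bystander.
- driver: Loose screwdriver lying flat on the bench along its x axis. Bystander.
- guard (a point): Middle of the front wire of the level wire guard over the wheel, underside 205 mm above the bench. Wires 6 mm thick run across at x = -97, -45, 20 and 108 mm of the stand, 216 mm long, joined by side wires. The front wire stands 12 mm in front of the wheel's rim. No room for a vertical hand over the wheel; one tilted about 40 degrees (fingers pointing down and away from the robot) fits under it.

How it is judged (in metres and radians):
On the way, in this order (a step that is already met when the one before it is completed fails the run):
1. the wheel runs free, untouched and still turning counter-clockwise, after about two turns (value of joint wheel above 12 rad and velocity of joint wheel above 0.3 rad/s and contact force between the fingers and disc below 0.05 N), for 0.2 s.
2. the fingers slow the wheel: they touch it while it is still turning, or as its hole reaches the slot (contact force between the fingers and disc above 0.2 N and (velocity of joint wheel above 0.1 rad/s or horizontal distance between hole and slot below 0.02 m)).
At the end, for the whole second after the job is handed in: The wheel is at rest and untouched, at least about two turns on from its start, with the centre of its hole within 6 mm (seen from above) of the slot's centre line point (horizontal distance between hole and slot below 0.006 m and angular speed of disc below 0.03 rad/s and contact force between anything else and disc below 0.05 N and value of joint wheel above 12 rad).
It fails at once if after the two free turns the wheel is held or pushed at a standstill with its hole more than 20 mm from the slot (stopped elsewhere and nudged round) (value of joint wheel above 12 rad and velocity of joint wheel below 0.05 rad/s and contact force between the fingers and disc above 0.3 N and horizontal distance between hole and slot above 0.02 m).
It fails at once if the wheel is pressed by the fingers with more than 25 N (contact force between the fingers and disc above 25 N).
It fails at once if the oil bottle, tape roll or screwdriver is moved (distance of any of oil, tape, driver from where it was at the start of the episode above 0.02 m).
It also fails if it takes over 54 s, if anything falls off the work surface, if the arm or the gripper's body presses on something with over 40 N, if the wrist force passes 120 N, or if a joint passes its speed limit or range.

## Working session

There is one attempt and no reset: what is moved stays moved. The work goes in short steps, each a Python script; the robot and the scene stay as the last script left them, time stands still between calls to the robot, and variables do not carry over. Pictures are saved under pics/ and viewed, and the job is handed in when it is done.

```bash
ls; mkdir -p pics; python3 - <<'E'
from plant import bot
import cv2
for n in ["scene","side","wrist"]:
    im=bot.camera(n); cv2.imwrite(f"pics/{n}0.png",im[:,:,::-1])
    c=bot.get_calibration(n); print(n,c)
s=bot.read_state(); print(s)
E
```

```text
pics
scene {'fx': 528.0807184666417, 'fy': 528.0807184666417, 'cx': 275.0795504587971, 'cy': 213.01912659223106, 'view': array([[-8.49275335e-01,  5.27571354e-01,  1.99968268e-02,
         4.93734855e+02],
       [-3.93854131e-01, -6.58333400e-01,  6.41463996e-01,
         1.80799539e+02],
       [ 3.51582607e-01,  5.36903717e-01,  7.66892476e-01,
        -1.55111679e+03],
       [ 0.00000000e+00,  0.00000000e+00,  0.00000000e+00,
         1.00000000e+00]])}
side {'fx': 417.53054068971943, 'fy': 417.53054068971943, 'cx': 280.1520285492392, 'cy': 208.11502473199806, 'view': array([[-9.99545161e-01, -2.88857961e-02,  8.66500573e-03,
         5.80137364e+02],
       [ 2.15840594e-02, -4.84554402e-01,  8.74494803e-01,
        -1.25292520e+02],
       [-2.10618119e-02,  8.74284074e-01,  4.84957480e-01,
        -1.14506941e+03],
       [ 0.00000000e+00,  0.00000000e+00,  0.00000000e+00,
         1.00000000e+00]])}
wrist {'fx': 325.19226210127806, 'fy': 325.19226210127806, 'cx': 283.93883879251763, 'cy': 206.0109027256722, 'T_tool_cam': array([[-5.23929226e-04,  9.55367911e-01,  2.95418145e
[... 267 characters left out ...]
  1.00000000e+00]])}
{'t': 0.15, 'joint_pos': array([ 2.88094919e-01,  3.59247849e-01,  1.12661962e-02, -2.39899047e-04,
       -1.22411750e+00, -2.88086704e-01]), 'qvel': array([-0.00055526, -0.00249725,  0.00247836,  0.00148485, -0.00093123,
        0.00181741]), 'tau': array([ 1.39394037e-04, -5.83274567e+01,  2.93289685e+01,  7.00122759e+00,
        8.75052094e-03, -9.76538854e-05]), 'tcp_pos': array([ 6.74593506e+02, -4.15483395e-02,  2.02822744e+02]), 'eef_rot': array([-7.07080660e-01,  7.07132592e-01,  4.09889318e-04, -5.18702947e-04]), 'contact_force': array([-0.286884  , -0.27271428, -0.21163328]), 'moment': array([-0.01454794, -0.02424564,  0.03917511]), 'width': 87.33106931483167}
```

View pics/scene0.png

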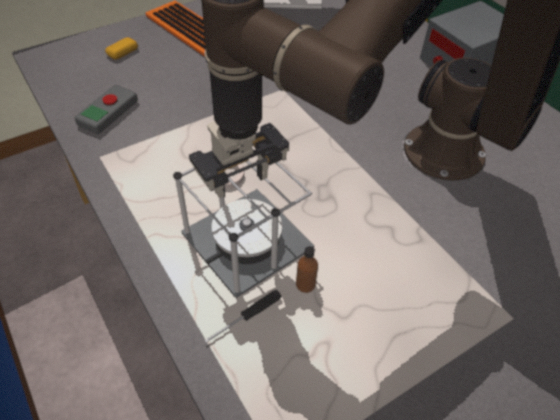

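View pics/side0.png

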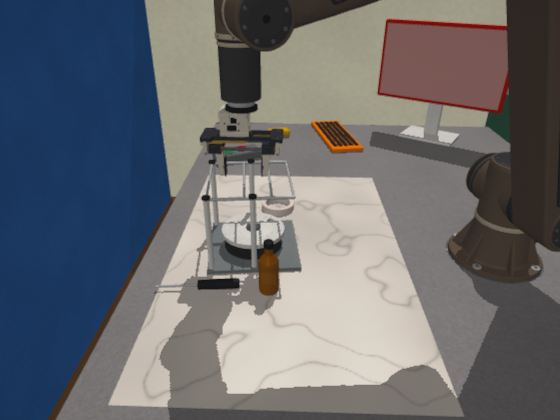

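View pics/wrist0.png

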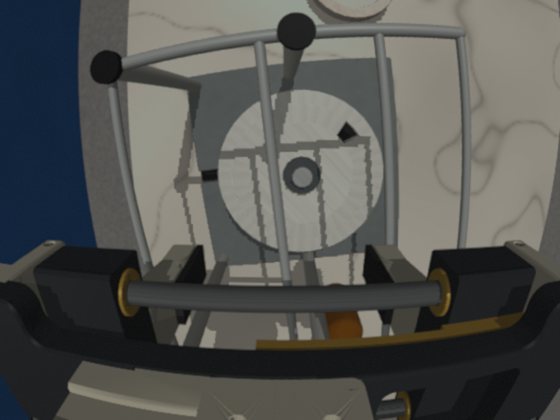

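```bash
python3 - <<'E'
import cv2
a=cv2.imread('pics/scene0.png'); cv2.imwrite('pics/scene0z.png',cv2.resize(a[160:350,150:350],None,fx=3.9,fy=3.1*1,interpolation=cv2.INTER_CUBIC) if 0 else cv2.resize(a[160:355,140:340],None,fx=3,fy=3,interpolation=cv2.INTER_CUBIC))
a=cv2.imread('pics/side0.png'); cv2.imwrite('pics/side0z.png',cv2.resize(a[145:305,140:310],None,fx=3.5,fy=3.5,interpolation=cv2.INTER_CUBIC))
a=cv2.imread('pics/wrist0.png'); cv2.imwrite('pics/wrist0z.png',cv2.resize(a[0:340,80:480],None,fx=1.75,fy=1.75,interpolation=cv2.INTER_CUBIC))
E
```

```text
(no output)
```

View pics/scene0z.png

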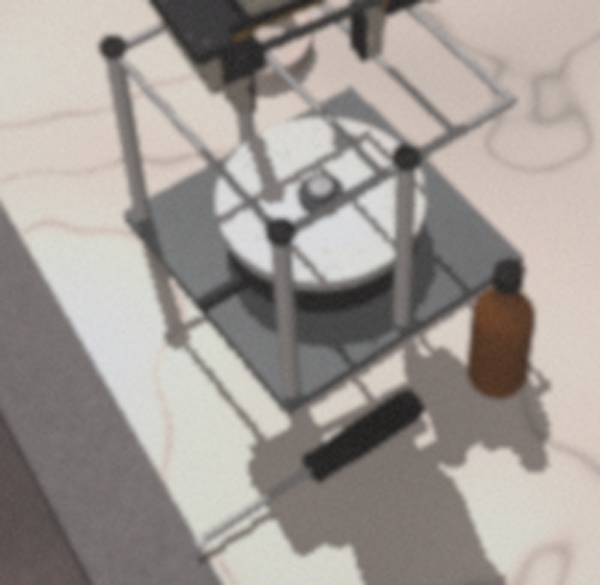

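View pics/side0z.png

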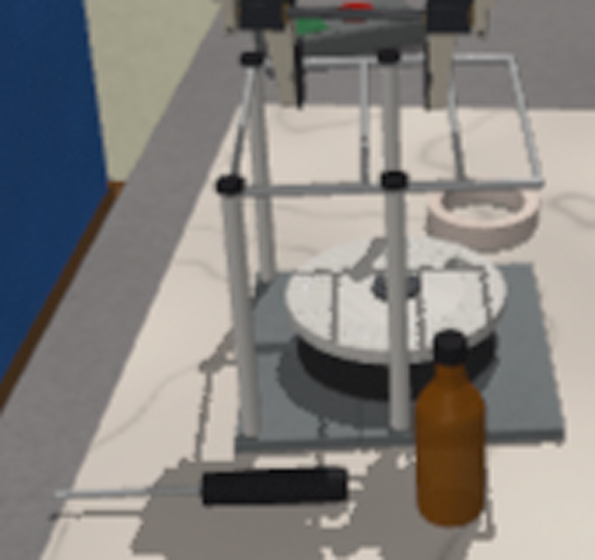

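View pics/wrist0z.png

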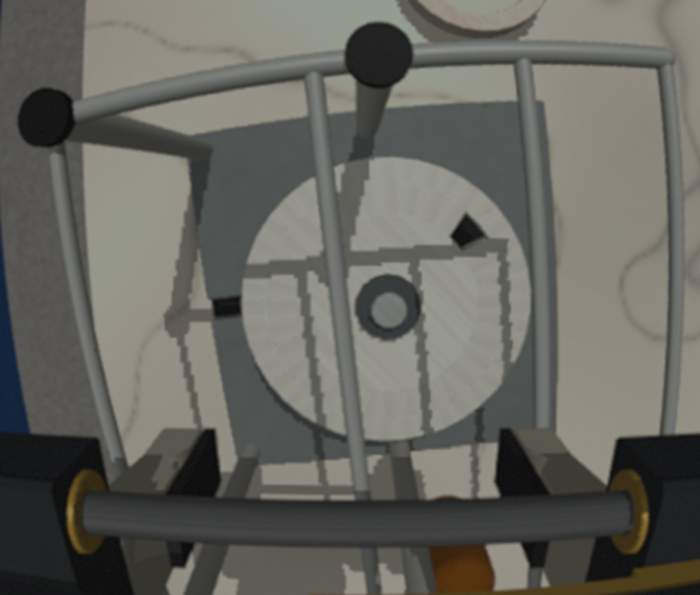

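```bash
cat > h.py <<'E'
import numpy as np, cv2
from plant import bot
from scipy.spatial.transform import Rotation as R
def cast(name,px,z,pose=None):
    c=bot.get_calibration(name); u,v=px
    x=(u-c['cx'])/c['fx']; y=(v-c['cy'])/c['fy']
    if name=='wrist':
        r=np.hypot(x,y); d=np.array([np.sin(r)*x/max(r,1e-9),-np.sin(r)*y/max(r,1e-9),-np.cos(r)])
        T=np.eye(4);T[:3,:3]=R.from_quat(pose[1]).as_matrix();T[:3,3]=pose[0]
        M=T@c['T_tool_cam']
    else:
        d=np.array([x,-y,-1]); M=np.linalg.inv(c['view'])
    o=M[:3,3]; d=M[:3,:3]@d
    return o+d*(z-o[2])/d[2]
def proj(name,P):
    c=bot.get_calibration(name); p=c['view']@np.r_[P,1]
    return np.array([c['cx']+c['fx']*p[0]/-p[2], c['cy']-c['fy']*p[1]/-p[2]])
E
python3 - <<'E'
from h import *
np.set_printoptions(precision=1,suppress=True)
s=bot.read_state(); po=(s['tcp_pos'],s['eef_rot'])
w=lambda x,y,z:cast('wrist',(x/1.75+80,y/1.75),z,po)
print('hub',w(388,310,76));print('hole',w(466,232,62));print('slot',w(227,307,12))
print('rods',w(46,117,212),w(379,54,212))
print('wheelT,B,R',w(388,157,62),w(388,442,62),w(530,305,62), w(242,300,62))
print('plate w',w(543,101,12),w(193,135,12),w(237,462,12))
print('frontwire',w(668,55,208),w(675,300,208))
sc=lambda x,y,z:cast('scene',(x/3+140,y/3+160),z)
sd=lambda x,y,z:cast('side',(x/3.5+140,y/3.5+145),z)
print('scene plate',sc(132,218,12),sc(350,90,12),sc(520,252,12),sc(293,398,12),'hub',sc(321,186,76))
print('scene slot', sc(217,297,12),sc(243,284,12))
print('side plate',sd(238,437,12),sd(563,435,12),sd(533,265,12),'hub',sd(397,283,76))
print('oil',sc(499,385,2),sd(450,512,2),'top',sc(509,265,140),sd(451,338,140))
print('tape',sd(482,212,11),'driver',sc(305,475,10),sc(415,397,10),sc(205,542,5),sd(205,487,10),sd(345,485,10))
E
```

```text
hub [657.8 -13.7  76. ]
hole [612.8 -56.6  62. ]
slot [762.9  -2.8  12. ]
rods [ 776.8 -109.9  212. ] [ 668.6 -121.5  212. ]
wheelT,B,R [657.7 -98.4  62. ] [655.6  73.1  62. ] [572.  -14.6  62. ] [741.9 -17.1  62. ]
plate w [ 551.6 -144.4   12. ] [ 782.4 -119.8   12. ] [764.1 114.2  12. ]
frontwire [ 570.5 -132.8  208. ] [563.6 -47.4 208. ]
scene plate [ 783.7 -107.7   12. ] [ 553.6 -139.    12. ] [525.1  88.9  12. ] [753.8 113.9  12. ] hub [655.8 -10.9  76. ]
scene slot [760.1   0.2  12. ] [736.2  -0.4  12. ]
side plate [759. 118.  12.] [525.  106.2  12. ] [ 547.5 -133.6   12. ] hub [652.4   5.6  76. ]
oil [607.7 181.3   2. ] [602.8 182.    2. ] top [600.7 167.7 140. ] [601.9 175.7 140. ]
tape [ 595.  -229.2   11. ] driver [778.  175.1  10. ] [672.5 160.6  10. ] [865.2 182.4   5. ] [772.2 172.   10. ] [676.2 166.   10. ]
```

```bash
cat >> h.py <<'E'
C=np.array([657.,-13.]); YAW=0.105
cy,sy=np.cos(YAW),np.sin(YAW)
def S(x,y,z): return [C[0]+x*cy-y*sy, C[1]+x*sy+y*cy, z]
def ori(tilt=45,up=True):
    t=np.radians(tilt); zt=np.array([np.sin(t)*cy,np.sin(t)*sy,-np.cos(t)])
    xt=np.array([np.cos(t)*cy,np.cos(t)*sy,np.sin(t)])*(1 if up else -1)
    yt=np.cross(zt,xt); return R.from_matrix(np.c_[xt,yt,zt]).as_quat()
E
python3 - <<'E'
from h import *
np.set_printoptions(precision=2,suppress=True)
for up in (True,False):
  for t in (40,45,50):
    for p in [(-53,0,68),(-53,45,62),(-53,-110,80),(-159,0,174),(-159,0,260)]:
        q=bot.solve_ik(S(*p),ori(t,up)); print(up,t,p,q)
print(bot.solve_ik([675,0,330],bot.read_state()['eef_rot']))
E
```

```text
True 40 (-53, 0, 68) None
True 40 (-53, 45, 62) None
True 40 (-53, -110, 80) [ 0.01  0.18 -0.61 -0.59 -0.11  2.24]
True 40 (-159, 0, 174) None
True 40 (-159, 0, 260) None
True 45 (-53, 0, 68) None
True 45 (-53, 45, 62) None
True 45 (-53, -110, 80) [-0.19  0.18 -0.51 -1.08 -0.24  2.85]
True 45 (-159, 0, 174) None
True 45 (-159, 0, 260) None
True 50 (-53, 0, 68) [-0.29  0.19 -0.61 -1.77 -0.31 -2.67]
True 50 (-53, 45, 62) [-0.29  0.2  -0.67 -1.99 -0.33 -2.44]
True 50 (-53, -110, 80) [-0.41  0.21 -0.51 -1.46 -0.39 -2.91]
True 50 (-159, 0, 174) None
True 50 (-159, 0, 260) [-2.85 -1.43 -0.61 -2.22 -2.96  2.36]
False 40 (-53, 0, 68) None
False 40 (-53, 45, 62) None
False 40 (-53, -110, 80) [ 0.01  0.18 -0.61 -0.59 -0.11 -0.91]
False 40 (-159, 0, 174) None
False 40 (-159, 0, 260) None
False 45 (-53, 0, 68) None
False 45 (-53, 45, 62) None
False 45 (-53, -110, 80) [-0.19  0.18 -0.51 -1.08 -0.24 -0.29]
False 45 (-159, 0, 174) None
False 45 (-159, 0, 260) None
False 50 (-53, 0, 68) [-0.29  0.19 -0.61 -1.77 -0.31  0.47]
False 50 (-53, 45, 62) [-0.29  0.2  -0.67 -1.99 -0.33  0.7 ]
False 50 (-53, -110, 80) [-0.41  0.21 -0.51 -1.46 -0.39  0.23]
False 50 (-159, 0, 174) None
False 50 (-159, 0, 260) [-2.85 -1.43 -0.61 -2.22 -2.96 -0.78]
[ 0.29  0.31  0.23 -0.   -1.49 -0.29]
```

```bash
python3 - <<'E'
from h import *
np.set_printoptions(precision=2,suppress=True)
def ori2(tilt,yaw,roll):
    t=np.radians(tilt);y=YAW+np.radians(yaw);c,s=np.cos(y),np.sin(y)
    zt=np.array([np.sin(t)*c,np.sin(t)*s,-np.cos(t)]);xt=np.array([np.cos(t)*c,np.cos(t)*s,np.sin(t)])
    yt=np.cross(zt,xt); return (R.from_matrix(np.c_[xt,yt,zt])*R.from_euler('z',roll,degrees=True)).as_quat()
pts=[(-53,0,68),(-53,45,62),(-53,-60,70),(-120,0,120),(-159,0,174),(-200,0,300)]
for y in (-20,-10,0,10,20,30):
  for t in (35,40,45,50,55):
    r=[bot.solve_ik(S(*p),ori2(t,y,180)) for p in pts]
    print(y,t,[0 if q is None else 1 for q in r], r[0], r[2])
E
```

```text
-20 35 [0, 0, 0, 0, 0, 1] None None
-20 40 [0, 1, 0, 0, 0, 1] None None
-20 45 [1, 1, 0, 0, 0, 1] [-0.4   0.19 -0.83 -2.7  -0.25  1.25] None
-20 50 [1, 0, 1, 1, 0, 1] [-0.45  0.25 -0.97 -2.83 -0.54  1.44] [-0.54  0.23 -0.82 -2.53 -0.4   1.19]
-20 55 [0, 0, 1, 1, 0, 1] None [-0.62  0.32 -0.96 -2.66 -0.69  1.41]
-10 35 [0, 0, 0, 0, 0, 1] None None
-10 40 [0, 0, 0, 0, 0, 1] None None
-10 45 [0, 0, 0, 0, 0, 1] None None
-10 50 [1, 1, 1, 0, 0, 1] [-0.41  0.2  -0.74 -2.25 -0.33  0.93] [-0.4   0.19 -0.62 -1.91 -0.26  0.57]
-10 55 [1, 1, 1, 1, 0, 1] [-0.55  0.3  -0.9  -2.46 -0.65  1.28] [-0.61  0.28 -0.77 -2.22 -0.56  1.06]
0 35 [0, 0, 0, 0, 0, 1] None None
0 40 [0, 0, 0, 0, 0, 1] None None
0 45 [0, 0, 1, 0, 0, 1] None [-0.07  0.18 -0.56 -1.11 -0.14 -0.34]
0 50 [1, 1, 1, 0, 0, 1] [-0.29  0.19 -0.61 -1.77 -0.31  0.47] [-0.37  0.21 -0.56 -1.6  -0.36  0.35]
0 55 [1, 1, 1, 1, 0, 1] [-0.51  0.27 -0.73 -2.06 -0.56  0.94] [-0.56  0.27 -0.64 -1.87 -0.56  0.77]
10 35 [0, 0, 1, 0, 1, 1] None [ 0.06  0.19 -0.57 -0.54 -0.25 -0.86]
10 40 [1, 0, 1, 0, 0, 1] [ 0.16  0.17 -0.62 -0.71 -0.12 -0.77] [-0.07  0.
[... 640 characters left out ...]
[1, 1, 1, 1, 1, 1] [-0.34  0.26 -0.5  -1.39 -0.59  0.36] [-0.44  0.29 -0.44 -1.31 -0.67  0.35]
20 55 [1, 1, 1, 1, 1, 1] [-0.47  0.31 -0.53 -1.55 -0.71  0.62] [-0.55  0.34 -0.46 -1.45 -0.77  0.57]
30 35 [1, 1, 1, 1, 1, 1] [-0.04  0.23 -0.43 -0.76 -0.54 -0.32] [-0.17  0.27 -0.36 -0.77 -0.63 -0.21]
30 40 [1, 1, 1, 1, 1, 1] [-0.14  0.24 -0.42 -0.95 -0.58 -0.07] [-0.27  0.28 -0.36 -0.93 -0.68 -0.  ]
30 45 [1, 1, 1, 1, 1, 1] [-0.26  0.27 -0.42 -1.12 -0.65  0.17] [-0.37  0.31 -0.36 -1.08 -0.74  0.2 ]
30 50 [1, 1, 1, 1, 1, 1] [-0.37  0.31 -0.43 -1.27 -0.74  0.39] [-0.47  0.34 -0.36 -1.2  -0.82  0.38]
30 55 [1, 1, 1, 1, 1, 1] [-0.47  0.36 -0.44 -1.39 -0.84  0.58] [-0.56  0.39 -0.37 -1.31 -0.9   0.55]
```

```bash
cat >> h.py <<'E'
def ori2(tilt=52,yaw=15,roll=180):
    t=np.radians(tilt);y=YAW+np.radians(yaw);c,s=np.cos(y),np.sin(y)
    zt=np.array([np.sin(t)*c,np.sin(t)*s,-np.cos(t)]);xt=np.array([np.cos(t)*c,np.cos(t)*s,np.sin(t)])
    yt=np.cross(zt,xt); return (R.from_matrix(np.c_[xt,yt,zt])*R.from_euler('z',roll,degrees=True)).as_quat()
Q=ori2()
ZT=R.from_quat(Q).as_matrix()[:,2]
HOV=np.array(S(-53,0,84)); ENT=HOV-150*ZT
E
python3 - <<'E'
from h import *
np.set_printoptions(precision=2,suppress=True)
print('plan',ENT,[bot.solve_ik(p,Q) for p in (HOV,ENT,S(-200,0,300),S(-53,-90,75),S(-53,45,66))])
s=bot.read_state(); t0=s['t']
bot.line_to([s['tcp_pos'][0],s['tcp_pos'][1],330],velocity=250); print(bot.read_state()['t'])
bot.move_gripper(0,20); s=bot.read_state(); print(s['t'],s['width'])
bot.move_ptp(S(-200,0,300),Q); s=bot.read_state(); print(s['t'],s['tcp_pos'],s['joint_pos'],s['contact_force'])
cv2.imwrite('pics/side1.png',bot.camera('side')[:,:,::-1])
E
```

```text
plan [493.95 -60.95 176.35] [array([-0.35,  0.21, -0.54, -1.48, -0.55,  0.39]), array([-0.39, -0.12, -0.62, -1.11, -0.65, -0.03]), array([ 0.31, -0.58, -0.87, -0.11, -0.37, -1.43]), array([-0.52,  0.29, -0.45, -1.39, -0.67,  0.41]), array([-0.32,  0.24, -0.59, -1.63, -0.52,  0.54])]
0.8083
2.2333 0.6469431610021978
3.3083 [458.75 -33.83 301.77] [ 0.31 -0.58 -0.87 -0.11 -0.37 -1.43] [0.98 0.06 0.33]
```

View pics/side1.png

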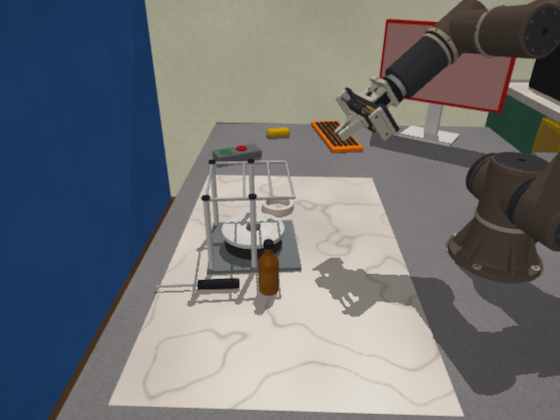

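```bash
python3 - <<'E'
from h import *
np.set_printoptions(precision=2,suppress=True)
bot.move_ptp(ENT,Q); s=bot.read_state(); print(s['t'],s['tcp_pos'],s['joint_pos'],s['contact_force'])
cv2.imwrite('pics/side2.png',bot.camera('side')[:,:,::-1]); cv2.imwrite('pics/scene2.png',bot.camera('scene')[:,:,::-1])
E
```

```text
4.625 [494.02 -61.09 175.85] [-0.39 -0.12 -0.62 -1.11 -0.65 -0.03] [-0.18  0.24 -0.96]
```

View pics/side2.png

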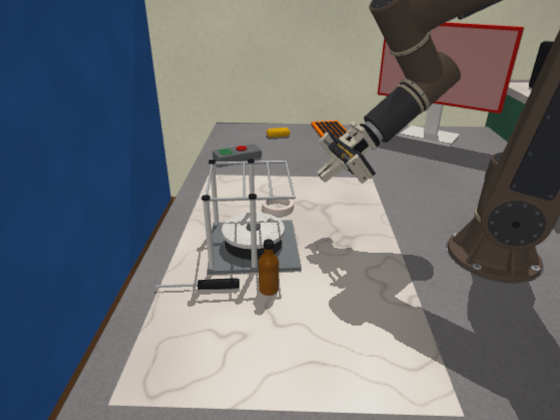

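View pics/scene2.png

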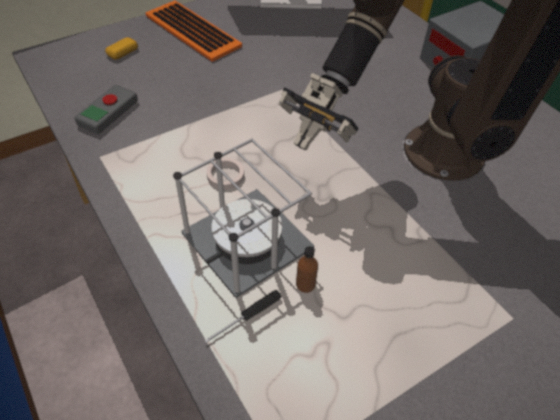

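```bash
python3 - <<'E'
from h import *
np.set_printoptions(precision=2,suppress=True)
bot.line_to(HOV,velocity=180,ori=Q); s=bot.read_state(); print(s['t'],s['tcp_pos'],s['contact_force'])
cv2.imwrite('pics/side3.png',bot.camera('side')[:,:,::-1]); cv2.imwrite('pics/scene3.png',bot.camera('scene')[:,:,::-1])
E
```

```text
5.7083 [603.91 -18.52  84.37] [0.69 0.92 0.29]
```

View pics/side3.png

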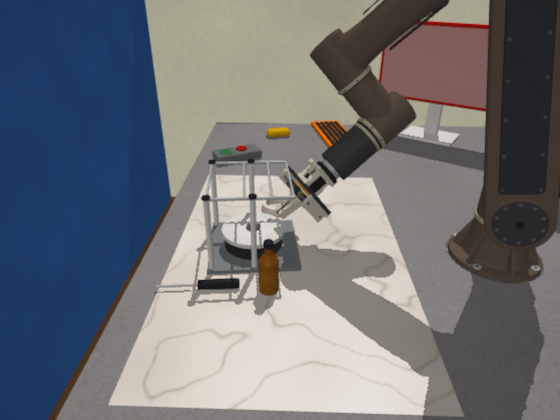

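View pics/scene3.png

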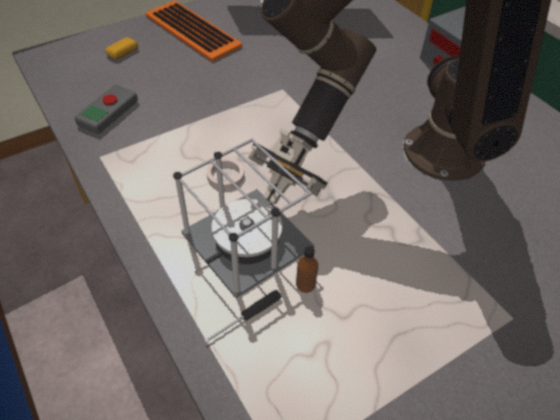

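```bash
python3 - <<'E'
from h import *
np.set_printoptions(precision=2,suppress=True)
bot.line_to(S(-53,35,76),velocity=150); s=bot.read_state(); f0=s['contact_force']; print(s['t'],s['tcp_pos'],f0)
z=76
while z>60:
    z-=1; bot.line_to(S(-53,35,z),velocity=20); s=bot.read_state(); print(round(s['t'],3),z,s['tcp_pos'],s['contact_force'])
    if np.linalg.norm(s['contact_force']-f0)>2: break
E
```

```text
6.2 [600.42  16.38  76.63] [ 1.05  0.85 -0.2 ]
6.45 75 [600.85  15.7   75.28] [ 0.28 -0.85  0.15]
6.7 74 [600.61  16.03  73.88] [-1.11 -0.82  0.9 ]
```

```bash
python3 - <<'E'
from h import *
np.set_printoptions(precision=2,suppress=True)
z=74
while z>60:
    z-=1; bot.line_to(S(-53,35,z),velocity=20); s=bot.read_state(); print(round(s['t'],3),z,s['tcp_pos'],s['contact_force'])
    if s['contact_force'][2]>2.5: break
E
```

```text
6.95 73 [600.57  16.21  72.84] [0.21 0.23 0.88]
7.2 72 [600.58  16.24  71.9 ] [-0.16  0.44  0.65]
7.45 71 [600.56  16.23  70.89] [-0.61  0.05  0.22]
7.7 70 [600.6   16.23  69.91] [-0.03  1.34 -0.74]
7.95 69 [600.56  16.24  68.89] [ 0.88 -0.77  0.65]
8.2 68 [600.59  16.23  67.91] [ 0.55 -0.35 -0.27]
8.45 67 [600.56  16.23  66.87] [-0.17  0.03 -0.2 ]
8.7 66 [600.56  16.24  65.88] [ 0.54  0.14 -0.01]
8.95 65 [600.59  16.22  64.9 ] [ 0.51  0.58 -1.26]
9.2 64 [600.58  16.22  63.88] [ 0.02 -0.16 -0.11]
9.45 63 [600.6   16.22  62.9 ] [ 0.4   0.7  -0.89]
9.7 62 [600.57  16.22  61.86] [-0.33  0.21 -0.91]
9.95 61 [600.6   16.22  60.89] [-0.42  0.25 -0.51]
10.2 60 [600.59  16.23  59.88] [-0.93 -0.33  0.33]
```

```bash
python3 - <<'E'
from h import *
for n in ('side','scene'):
    a=bot.camera(n)[:,:,::-1]; cv2.imwrite(f'pics/{n}4.png',cv2.resize(a[130:300,170:370],None,fx=3.5,fy=3.5,interpolation=cv2.INTER_CUBIC))
a=bot.camera('wrist')[:,:,::-1]; cv2.imwrite('pics/wrist4.png',a)
E
```

```text
(no output)
```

View pics/side4.png

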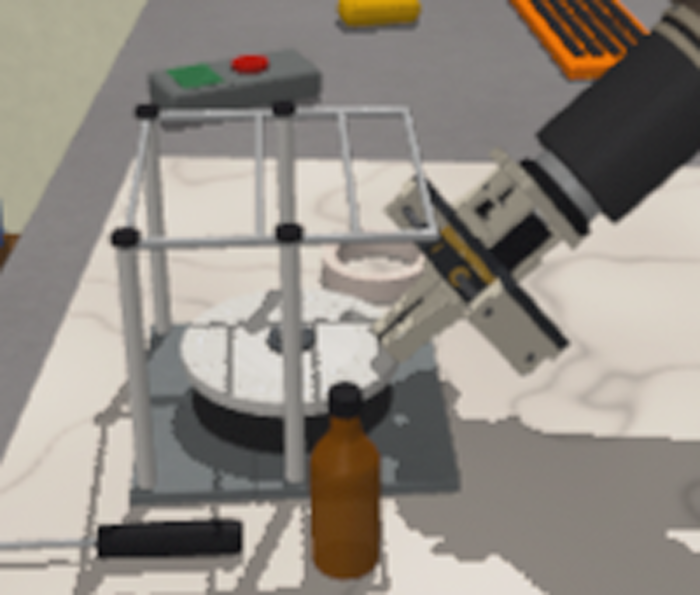

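View pics/scene4.png

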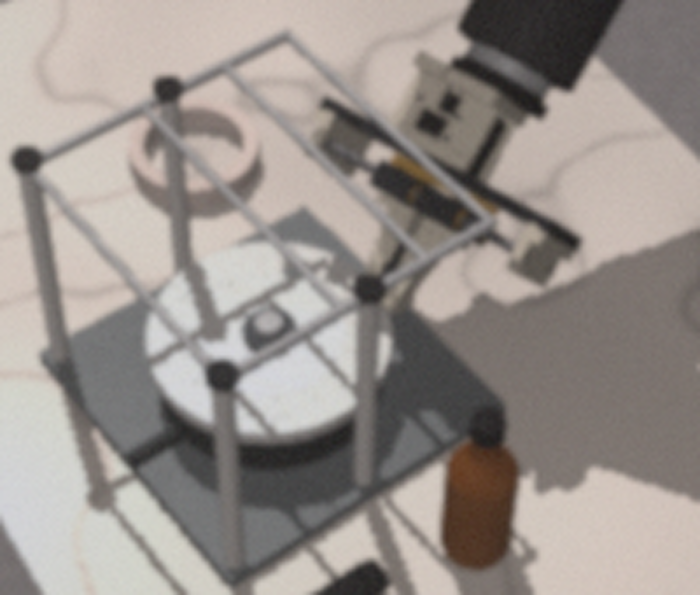

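View pics/wrist4.png

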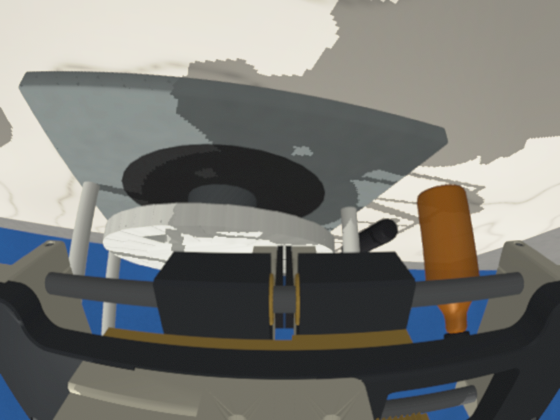

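```bash
python3 - <<'E'
from h import *
np.set_printoptions(precision=2,suppress=True)
P=bot.read_state()['tcp_pos']
print((proj('side',P)-[170,130])*3.5,(proj('scene',P)-[170,130])*3.5)
for n in('side','scene'):
  for q in [(-85,0,62),(0,0,76),(85,0,62),(0,85,62)]: print(n,q,(proj(n,S(*q))-[170,130])*3.5)
print(R.from_quat(bot.read_state()['eef_rot']).as_matrix(),R.from_quat(Q).as_matrix())
E
```

```text
[359.12 362.23] [358.33 330.78]
side (-85, 0, 62) [397.13 334.73]
side (0, 0, 76) [288.15 322.85]
side (85, 0, 62) [178.86 341.8 ]
side (0, 85, 62) [290.69 399.16]
scene (-85, 0, 62) [363.89 277.17]
scene (0, 0, 76) [266.43 320.65]
scene (85, 0, 62) [164.48 392.69]
scene (0, 85, 62) [341.35 412.72]
[[-0.57 -0.36  0.74]
 [-0.22  0.93  0.28]
 [-0.79  0.   -0.62]] [[-0.57 -0.36  0.74]
 [-0.22  0.93  0.28]
 [-0.79 -0.   -0.62]]
```

```bash
python3 - <<'E'
from h import *
P=bot.read_state()['tcp_pos']
out=[]
for n,(u,v) in (('side',(240,195)),('scene',(225,170))):
    a=bot.camera(n)[:,:,::-1][v:v+70,u:u+80].copy(); a=cv2.resize(a,None,fx=5,fy=7 if 0 else 5,interpolation=cv2.INTER_CUBIC)
    for d,c in ((0,(0,0,255)),(19,(0,255,0)),(40,(255,0,0)),(66,(255,0,255))):
        p=(proj(n,P-d*ZT)-[u,v]+.5)*5; cv2.circle(a,tuple(int(k) for k in p),4,c,1)
    out.append(a)
cv2.imwrite('pics/tip.png',np.hstack(out))
E
```

```text
(no output)
```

View pics/tip.png

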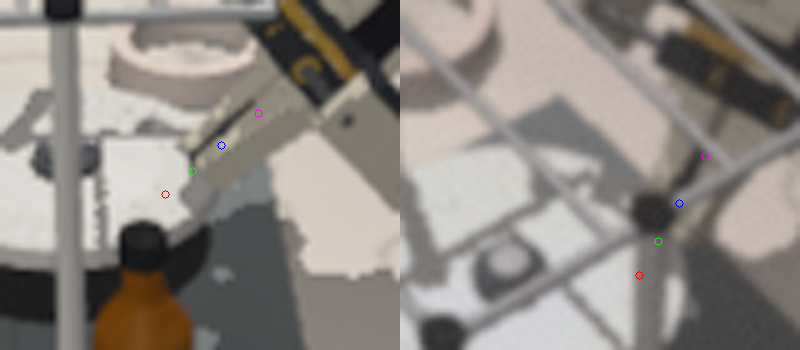

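```bash
python3 - <<'E'
from h import *
P=np.array([674.6,0,202.8])
out=[]
for n,(u,v) in (('side',(195,110)),('scene',(185,120))):
    a=cv2.imread(f'pics/{n}0.png')[v:v+100,u:u+110].copy(); a=cv2.resize(a,None,fx=3.6,fy=3.6,interpolation=cv2.INTER_CUBIC)
    for d,c in ((0,(0,0,255)),(19,(0,255,0)),(66,(255,0,255))):
      for e in (-50,50):
        p=(proj(n,P+[e,0,d])-[u,v]+.5)*3.6; cv2.circle(a,tuple(int(k) for k in p),4,c,1)
    out.append(a)
cv2.imwrite('pics/tip0.png',np.hstack(out))
E
```

```text
(no output)
```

View pics/tip0.png

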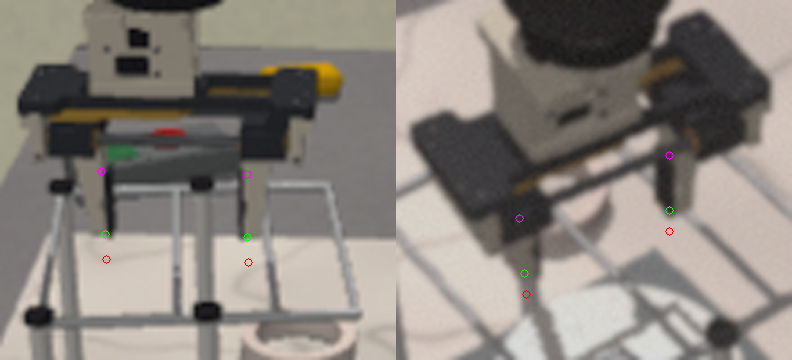

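```bash
cat >> h.py <<'E'
def TIP(x,y,z): return np.array(S(x,y,z))+20*ZT
E
python3 - <<'E'
from h import *
np.set_printoptions(precision=2,suppress=True)
print([bot.solve_ik(TIP(*p),Q) for p in ((-53,35,80),(-53,35,62),(-53,-90,72))])
P=bot.read_state()['tcp_pos']; bot.line_to(P+[0,0,8],velocity=80)
bot.line_to(TIP(-53,35,75),velocity=80,ori=Q); s=bot.read_state(); print(s['t'],s['tcp_pos'],s['contact_force'])
z=75
while z>58:
    z-=1; bot.line_to(TIP(-53,35,z),velocity=20); s=bot.read_state(); print(round(s['t'],3),z,s['tcp_pos']-TIP(-53,35,z),s['contact_force'])
    if s['contact_force'][2]>2.8: break
E
```

```text
[array([-0.3 ,  0.25, -0.55, -1.61, -0.51,  0.5 ]), array([-0.34,  0.3 , -0.57, -1.68, -0.54,  0.62]), array([-0.51,  0.34, -0.44, -1.43, -0.66,  0.46])]
11.0583 [615.48  22.14  61.82] [ 0.4   0.11 -0.55]
11.308 74 [-0.23 -0.07 -0.23] [-0.75  0.24 -0.46]
11.558 73 [-0.04 -0.09  0.02] [1.43 0.17 0.94]
11.808 72 [-0.03 -0.04 -0.04] [ 0.66  0.28 -0.62]
12.058 71 [-0.06 -0.01 -0.14] [-0.15 -0.3  -0.02]
12.308 70 [-0.04 -0.01 -0.12] [0.67 0.01 0.3 ]
12.558 69 [-0.04 -0.03 -0.13] [-0.06  0.61 -0.67]
12.808 68 [-0.04 -0.03 -0.12] [-0.18  0.42  0.5 ]
13.058 67 [0.12 0.11 0.18] [-1.03  0.74  1.99]
13.308 66 [0.16 0.21 0.32] [-2.26  0.97  5.01]
```

```bash
python3 - <<'E'
from h import *
np.set_printoptions(precision=2,suppress=True)
bot.line_to(TIP(-53,35,63.5),velocity=20); s=bot.read_state(); print(s['t'],s['contact_force'])
if np.linalg.norm(s['contact_force'])<18:
    t0=s['t']; bot.line_to(TIP(-53,-85,72.0),velocity=170); s=bot.read_state(); print('stroke',t0,s['t'],s['tcp_pos']-TIP(-53,-85,72),s['contact_force'])
    ims=[];ts=[]
    for i in range(14):
        ts.append(bot.read_state()['t']); ims.append(bot.camera('scene'))
    np.savez('f1.npz',ims=np.array(ims),ts=ts); print(ts[0],ts[-1],bot.read_state()['t'])
    cv2.imwrite('pics/s5.png',np.vstack([np.hstack([cv2.resize(ims[k][180:270,190:290,::-1],None,fx=2.6,fy=2.6) for k in r]) for r in ((0,2,4),(6,8,10))]))
E
```

```text
13.5833 [-3.48  1.14  7.38]
stroke 13.5833 14.4417 [-0.43  0.88 -0.42] [ 0.03 -0.52  0.76]
14.4417 15.0917 15.1417
```

View pics/s5.png

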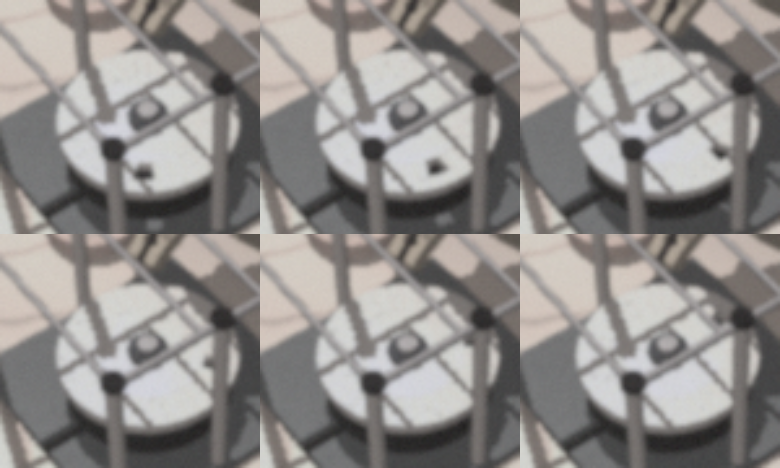

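```bash
cat >> h.py <<'E'
CS=np.array([656.,-11.5])
TH=np.arange(0,2*np.pi,2*np.pi/720); RR=np.arange(55,70,1.)
_P=np.array([[CS[0]+r*np.cos(t+YAW),CS[1]+r*np.sin(t+YAW),60.] for r in RR for t in TH])
_c=bot.get_calibration('scene'); _p=(_c['view']@np.c_[_P,np.ones(len(_P))].T)
MU=(_c['cx']+_c['fx']*_p[0]/-_p[2]).reshape(len(RR),-1).astype(np.float32); MV=(_c['cy']-_c['fy']*_p[1]/-_p[2]).reshape(len(RR),-1).astype(np.float32)
def prof(im): return cv2.remap(cv2.cvtColor(im,cv2.COLOR_RGB2GRAY).astype(np.float32),MU,MV,cv2.INTER_LINEAR).mean(0)
from scipy.ndimage import uniform_filter1d
def track(im,bg):
    d=uniform_filter1d(bg-prof(im),25,mode='wrap'); k=int(d.argmax())
    w=np.arange(k-22,k+23)%720; dd=np.clip((bg-prof(im))[w]-0.3*d[k],0,None)
    return (TH[k]+ (dd*np.arange(-22,23)).sum()/dd.sum()*TH[1])%(2*np.pi), d[k]
E
python3 - <<'E'
from h import *
f=np.load('f1.npz'); ps=np.array([prof(i) for i in f['ims']]); bg=np.median(ps,0)
np.save('bg.npy',bg)
for t,i in zip(f['ts'],f['ims']): print(round(float(t),3),np.round(track(i,bg),3))
E
```

```text
14.442 [ 0.882 95.661]
14.492 [ 1.114 99.199]
14.542 [ 1.361 99.299]
14.592 [ 1.596 98.437]
14.642 [ 1.83  65.925]
14.692 [ 2.06  72.256]
14.742 [ 2.319 36.328]
14.792 [ 2.569 32.996]
14.842 [ 2.786 48.16 ]
14.892 [ 3.115 17.027]
14.942 [ 3.247 53.444]
14.992 [ 3.451 43.962]
15.042 [ 3.642 14.303]
15.092 [ 3.893 61.209]
```

```bash
python3 - <<'E'
from h import *
np.set_printoptions(precision=2,suppress=True)
T=lambda: bot.read_state()['t']
bot.line_to(TIP(-53,-20,78),velocity=150); print(T())
bot.line_to(TIP(-53,0,78),velocity=100); t=T(); bot.line_to(TIP(-53,0,74),velocity=20); print('drop',t,T(),bot.read_state()['tcp_pos']-TIP(-53,0,74))
bot.line_to(TIP(-53,0,69),velocity=30); s=bot.read_state(); print(s['t'],s['tcp_pos']-TIP(-53,0,69),s['contact_force'])
ims=[];ts=[]
for i in range(24):
    ts.append(T()); ims.append(bot.camera('scene'))
np.savez('f2.npz',ims=np.array(ims),ts=ts)
ps=np.array([prof(i) for i in ims]); bg=np.median(ps,0); np.save('bg2.npy',bg)
for t,i in zip(ts,ims): print(round(float(t),3),np.round(track(i,bg),3))
E
```

```text
15.725
drop 16.075 16.425 [-0.06 -0.41 -0.37]
16.7417 [-0.12 -0.15 -0.32] [-0.39 -0.05 -0.12]
16.742 [ 3.9  47.43]
16.792 [ 4.03 61.54]
16.842 [ 4.18 63.33]
16.892 [ 4.34 65.2 ]
16.942 [ 4.49 67.38]
16.992 [ 4.64 67.52]
17.042 [ 4.76 59.9 ]
17.092 [ 4.95 16.69]
17.142 [ 5.14 50.54]
17.192 [ 5.25 79.19]
17.242 [ 5.38 72.53]
17.292 [ 5.51 38.04]
17.342 [ 5.7  30.13]
17.392 [ 5.89 61.61]
17.442 [ 5.99 93.89]
17.492 [ 6.13 99.08]
17.542 [ 6.28 99.8 ]
17.592 [ 0.12 79.66]
17.642 [ 0.21 38.2 ]
17.692 [0.54 4.  ]
17.742 [ 0.62 50.58]
17.792 [ 0.71 67.95]
17.842 [ 0.87 93.72]
17.892 [  0.99 102.06]
```

```bash
cat > fit.py <<'E'
from h import *
from scipy.optimize import least_squares
def data():
    ts=[];th=[]
    import glob
    for fn,b in (('f1.npz','bg.npy'),('f2.npz','bg2.npy'),('f3.npz','bg2.npy')):
        try: f=np.load(fn)
        except Exception: continue
        bg=np.load(b)
        for t,i in zip(f['ts'],f['ims']):
            a,s=track(i,bg)
            if s>58: ts.append(float(t)); th.append(a)
    return np.array(ts),np.array(th)
def model(p,t,t0):
    w0,a0,k=p; a,b=.1*k,.25*k; x=t-t0
    return a0-b/a*x+(w0+b/a)*(1-np.exp(-a*x))/a
def omega(p,t,t0):
    w0,a0,k=p; a,b=.1*k,.25*k; return (w0+b/a)*np.exp(-a*(t-t0))-b/a
def fit():
    ts,th=data(); t0=ts[0]
    # unwrap: guided by initial model
    g=model((4.9,th[0]+2*np.pi,1.05),ts,t0)
    A=th+2*np.pi*np.round((g-th)/(2*np.pi))
    r=least_squares(lambda p:model(p,ts,t0)-A,(4.8,A[0],1.0),loss='soft_l1',f_scale=.03)
    return r.x,t0,ts,A
if __name__=='__main__':
    p,t0,ts,A=fit(); np.set_printoptions(precision=3,suppress=True)
    print(p,t0); print(np.c_[ts,A,A-model(p,ts,t0)])
    from scipy.optimize import brentq
    for tgt in (18.85,25.133):
        try:
            tc=brentq(lambda t:model(p,t,t0)-tgt,15,26); print(tgt,tc,omega(p,tc,t0))
        except Exception as e: print(e)
    k=p[2]; ts_=t0+np.log(1+p[0]*.1/.25)/(.1*k); print('stop',ts_,model(p,ts_,t0))
E
python3 fit.py
```

```text
[4.806 7.168 1.012] 14.4417
[[14.442  7.165 -0.003]
 [14.492  7.398 -0.009]
 [14.542  7.644 -0.   ]
 [14.592  7.88  -0.001]
 [14.642  8.113 -0.001]
 [14.692  8.343 -0.003]
 [15.092 10.177  0.038]
 [16.792 16.6    0.028]
 [16.842 16.752  0.018]
 [16.892 16.903  0.008]
 [16.942 17.057  0.003]
 [16.992 17.203 -0.009]
 [17.042 17.331 -0.037]
 [17.192 17.816 -0.013]
 [17.242 17.945 -0.035]
 [17.392 18.452  0.028]
 [17.442 18.553 -0.017]
 [17.492 18.699 -0.015]
 [17.542 18.844 -0.012]
 [17.592 18.972 -0.026]
 [17.792 19.562  0.014]
 [17.842 19.718  0.035]
 [17.892 19.836  0.019]]
18.85 17.53956005554693 2.839058334165232
25.133 20.518489697065206 1.4490001779730806
stop 25.034211231671957 28.15622113332176
```

```bash
python3 - <<'E'
from h import *
f=np.load('f2.npz'); k=16
u,v=185,175
out=[]
for k in (15,16):
    a=cv2.resize(f['ims'][k][v:v+95,u:u+65,::-1],None,fx=6,fy=6,interpolation=cv2.INTER_CUBIC)
    for r,c in ((47+6,(0,0,255)),(62,(0,255,0)),(71,(0,0,255))):
        p=(proj('scene',[CS[0]+r*cy,CS[1]+r*sy,62])-[u,v]+.5)*6; cv2.circle(a,tuple(int(q) for q in p),2,c,-1)
    for r in (90,100,110,120):
        p=(proj('scene',[CS[0]+r*cy,CS[1]+r*sy,12])-[u,v]+.5)*6; cv2.circle(a,tuple(int(q) for q in p),2,(255,0,0),-1)
    p=(proj('scene',[CS[0],CS[1],76])-[u,v]+.5)*6; cv2.circle(a,tuple(int(q) for q in p),2,(255,0,255),-1)
    for t in np.linspace(0,6.28,60):
        p=(proj('scene',[CS[0]+85*np.cos(t),CS[1]+85*np.sin(t),62])-[u,v]+.5)*6; cv2.circle(a,tuple(int(q) for q in p),1,(0,255,255),-1)
    out.append(a)
cv2.imwrite('pics/z16.png',np.hstack(out))
E
```

```text
(no output)
```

View pics/z16.png

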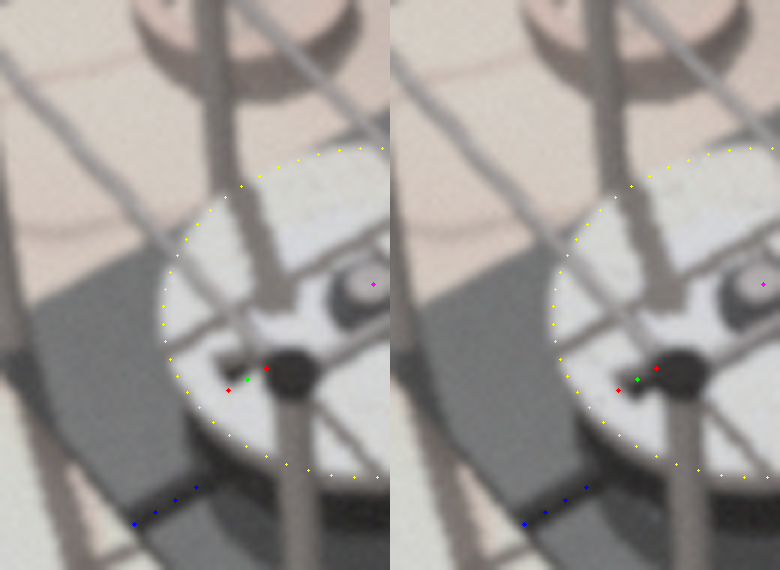

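```bash
python3 - <<'E'
from h import *
f=np.load('f2.npz'); bg=np.load('bg2.npy')
bgim=np.median(f['ims'],0)
import sys
sys.argv=['']
from fit import *
p,t0,ts,A=fit()
for fn in ('f1.npz','f2.npz'):
  f=np.load(fn); bgim=np.median(f['ims'],0)
  for t,im in zip(f['ts'],f['ims']):
    d=(bgim-im).mean(2)[195:255,205:295]; m=(d>35).astype(np.uint8)
    n,l,st,ce=cv2.connectedComponentsWithStats(m)
    if n<2: continue
    j=1+st[1:,4].argmax(); w=np.where(l==j,d,0); yy,xx=np.mgrid[:60,:90]
    c=(205+(w*xx).sum()/w.sum(),195+(w*yy).sum()/w.sum())
    o=[]
    for z in (62,58):
        P=cast('scene',c,z); q=P[:2]-CS; o+= [np.hypot(*q), (np.arctan2(q[1],q[0])-YAW)%(2*np.pi)]
    print(round(float(t),3),st[j,4],np.round(c,1),np.round(o,3),'model',round(model(p,t,t0)%(2*np.pi),3))
E
```

```text
14.442 43 [245.2 245.9] [61.247  0.88  58.315  0.875] model 0.884
14.492 47 [251.3 245.5] [61.097  1.113 58.185  1.121] model 1.124
14.542 46 [257.2 243.9] [60.856  1.352 58.15   1.373] model 1.361
14.592 46 [262.3 241.4] [60.862  1.585 58.528  1.617] model 1.597
14.642 35 [266.6 238.2] [61.167  1.813 59.337  1.853] model 1.831
14.692 32 [268.9 233.9] [59.047  2.044 57.83   2.093] model 2.063
14.742 18 [269.7 229.1] [56.152  2.299 55.699  2.355] model 2.293
14.792 15 [270.  224.9] [55.958  2.529 56.235  2.586] model 2.522
14.842 19 [270.  220.8] [57.903  2.754 58.89   2.807] model 2.748
14.892 4 [268.  214.5] [61.962  3.091 63.935  3.134] model 2.973
14.942 19 [265.8 212.5] [61.722  3.226 64.034  3.264] model 3.196
14.992 21 [262.3 209. ] [64.267  3.45  67.069  3.479] model 3.418
15.092 25 [251.8 206.5] [61.459  3.888 64.819  3.899] model 3.855
16.742 17 [251.6 206.7] [60.769  3.89  64.128  3.901] model 3.842
16.792 31 [248.1 205.6] [63.438  4.038 66.874  4.042] model 4.005
16.842 32 [244.3 205.6] [64.053  4.186 67.491  4.183] model 4.168
16.892 33 [240.3 206.1] [64.487  4.343 67.855
[... 585 characters left out ...]
5 67.633  5.668] model 5.711
17.392 24 [220.9 231.2] [64.341  5.911 63.951  5.863] model 5.858
17.442 40 [222. 233.] [63.5    6.007 62.809  5.959] model 6.003
17.492 41 [223.8 235.6] [62.622  6.154 61.49   6.107] model 6.147
17.542 43 [225.6 238.3] [6.3178e+01 1.5000e-02 6.1643e+01 6.2560e+00] model 0.007
17.592 33 [227.4 240.6] [64.249  0.146 62.382  0.109] model 0.148
17.642 15 [228.7 242.2] [65.423  0.23  63.365  0.196] model 0.288
17.742 19 [238.5 245.8] [63.722  0.629 60.979  0.612] model 0.563
17.792 41 [241.  245.3] [60.899  0.715 58.061  0.701] model 0.699
17.842 42 [245.  245.8] [61.163  0.869 58.234  0.864] model 0.834
17.892 46 [248. 246.] [61.503  0.987 58.559  0.988] model 0.967
```

```bash
python3 - <<'E'
from h import *
ims=[];ts=[]
while bot.read_state()['t']<19.87:
    ts.append(bot.read_state()['t']); ims.append(bot.camera('scene'))
np.savez('f3.npz',ims=np.array(ims),ts=ts)
f2=np.load('f2.npz'); np.save('bg2.npy',np.median([prof(i) for i in list(f2['ims'])+ims],0)); print(ts[-1],bot.read_state()['t'])
E
python3 fit.py
```

```text
19.8417 19.8917
[4.768 7.172 0.973] 14.4417
[[14.442  7.165 -0.007]
 [14.492  7.398 -0.012]
 [14.542  7.644 -0.001]
 [14.592  7.88   0.001]
 [14.642  8.113  0.002]
 [14.692  8.343  0.001]
 [15.092 10.177  0.052]
 [16.792 16.6    0.036]
 [16.842 16.752  0.024]
 [16.892 16.903  0.013]
 [16.942 17.057  0.007]
 [16.992 17.203 -0.006]
 [17.042 17.332 -0.036]
 [17.192 17.816 -0.017]
 [17.242 17.945 -0.041]
 [17.392 18.452  0.018]
 [17.442 18.553 -0.029]
 [17.492 18.698 -0.029]
 [17.542 18.844 -0.028]
 [17.592 18.972 -0.043]
 [17.792 19.562 -0.012]
 [17.842 19.718  0.007]
 [17.892 19.836 -0.011]
 [17.942 19.98  -0.001]
 [17.992 20.115  0.001]
 [18.042 20.25   0.005]
 [18.092 20.39   0.014]
 [18.142 20.523  0.017]
 [18.192 20.632 -0.001]
 [18.242 20.807  0.047]
 [18.292 20.896  0.01 ]
 [19.142 22.877  0.039]
 [19.192 22.97   0.028]
 [19.242 23.067  0.022]
 [19.292 23.163  0.016]
 [19.342 23.257  0.008]
 [19.392 23.35   0.001]
 [19.442 23.444 -0.004]
 [19.492 23.537 -0.009]
 [19.542 23.61  -0.033]
 [19.742 24.025  0.006]
 [19.792 24.092 -0.019]
 [19.842 24.165 -0.036]]
18.85 17.534057618602834 2.8799392064545613
25.133 20.394643915296946 1.5733711046700192
stop 25.414237034258104 28.761819320875983
```

```bash
python3 - <<'E'
from fit import *
from scipy.optimize import brentq
f=np.load('f3.npz'); ims=list(f['ims']);ts=list(f['ts'])
while bot.read_state()['t']<20.18:
    ts.append(bot.read_state()['t']); ims.append(bot.camera('scene'))
np.savez('f3.npz',ims=np.array(ims),ts=ts)
p,t0,T,A=fit(); tc=brentq(lambda t:model(p,t,t0)-25.133-.008,17,26)
print(p,tc,omega(p,tc,t0)); print(np.c_[T,A,A-model(p,T,t0)][-6:].round(3))
tc=float(np.clip(tc,20.33,20.47))
now=bot.read_state()['t']; w=tc-.125-now; print(now,tc,w)
if w>0: bot.pause(w)
t1=bot.read_state()['t']; bot.line_to(TIP(-53,0,65),velocity=20); s=bot.read_state(); print(t1,s['t'],s['contact_force'],s['tcp_pos']-TIP(-53,0,65))
a=bot.camera('scene'); b=bot.camera('scene')
np.savez('f4.npz',ims=np.array([a,b]))
bg=np.load('bg2.npy'); print(track(a,bg),track(b,bg))
u,v=185,175
a=cv2.resize(b[v:v+95,u:u+105,::-1],None,fx=6,fy=6,interpolation=cv2.INTER_CUBIC)
for r,z,c in ((53,62,(0,0,255)),(62,62,(0,255,0)),(71,62,(0,0,255)),(95,12,(255,0,0)),(110,12,(255,0,0))):
    q=(proj('scene',[CS[0]+r*cy,CS[1]+r*sy,z])-[u,v]+.5)*6; cv2.circle(a,tuple(int(k) for k in q),2,c,-1)
cv2.imwrite('pics/stop.png',a)
E
```

```text
[4.76874096 7.17141404 0.97348309] 20.401808480045183 1.5689159380010507
[[ 1.9542e+01  2.3610e+01 -3.1000e-02]
 [ 1.9742e+01  2.4025e+01  8.0000e-03]
 [ 1.9792e+01  2.4092e+01 -1.7000e-02]
 [ 1.9842e+01  2.4165e+01 -3.4000e-02]
 [ 1.9892e+01  2.4241e+01 -4.7000e-02]
 [ 2.0142e+01  2.4732e+01  1.3000e-02]]
20.1917 20.401808480045183 0.08510848004518223
20.275 20.625 [-1.19178661 -0.42521833  5.62677928] [0.44682595 0.10236458 0.47685426]
(np.float64(6.237169363089674), np.float32(100.44165)) (np.float64(6.236487846376893), np.float32(100.47691))
```

View pics/stop.png

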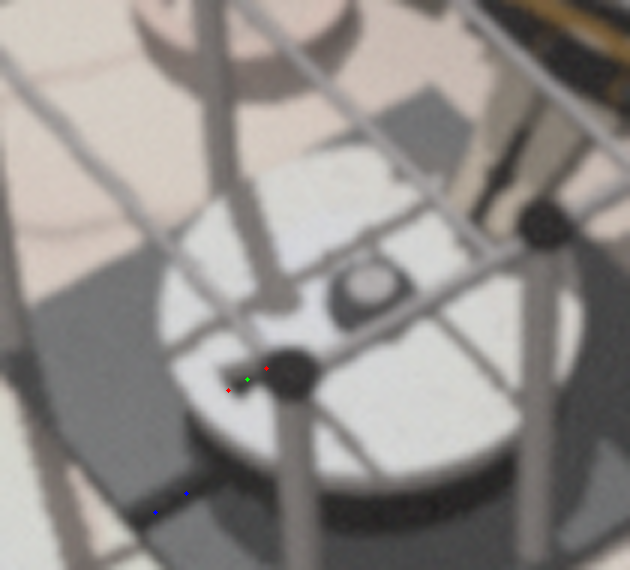

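```bash
python3 - <<'E'
from h import *
np.set_printoptions(precision=3,suppress=True)
bot.line_to(TIP(-53,0,76),velocity=40)
bg=np.load('bg2.npy'); print(bot.read_state()['t'],track(bot.camera('scene'),bg))
bot.line_to(TIP(-53,0,76)-160*ZT,velocity=150)
b=bot.camera('scene'); print(track(b,bg))
f=np.load('f2.npz'); bgim=np.median(f['ims'],0)
d=(bgim-b).mean(2)[195:255,205:260]; m=(d>35).astype(np.uint8); n,l,st,ce=cv2.connectedComponentsWithStats(m); j=1+st[1:,4].argmax(); w=np.where(l==j,d,0); yy,xx=np.mgrid[:60,:55]
c=(205+(w*xx).sum()/w.sum(),195+(w*yy).sum()/w.sum()); P=cast('scene',c,62); q=P[:2]-CS; print(c,np.hypot(*q),np.arctan2(q[1],q[0])-YAW)
cv2.imwrite('pics/side6.png',cv2.resize(bot.camera('side')[190:300,195:310,::-1],None,fx=5,fy=5,interpolation=cv2.INTER_CUBIC))
s=bot.read_state(); print(s['t'],s['tcp_pos'])
# wrist view from above: tool vertical, high behind/over guard
q0=[-.70708,.70713,0,0]
bot.move_ptp(S(-200,0,330),Q); bot.move_ptp([640,-13,340],q0)
s=bot.read_state(); im=bot.camera('wrist'); cv2.imwrite('pics/wrist6.png',im[:,:,::-1]); np.savez('w6.npz',p=s['tcp_pos'],q=s['eef_rot'],im=im); print(s['t'],s['tcp_pos'])
E
```

```text
21.15 (np.float64(6.232267604442508), np.float32(102.42998))
(np.float64(6.230768782812594), np.float32(105.26488))
(np.float64(224.93529220250693), np.float64(237.39829887677033)) 62.92159064456807 -0.03312009680936391
22.5167 [501.447 -57.959 161.42 ]
24.9583 [639.9   -13.47  339.278]
```

View pics/wrist6.png

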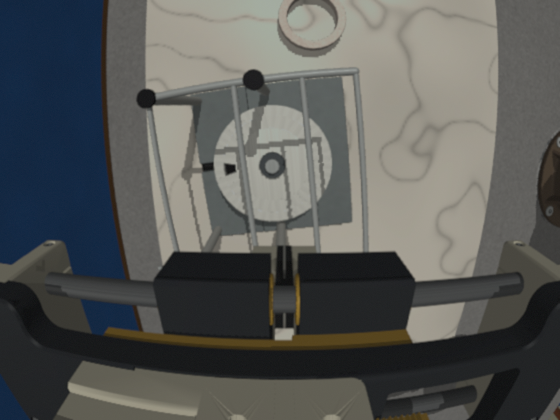

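View pics/side6.png

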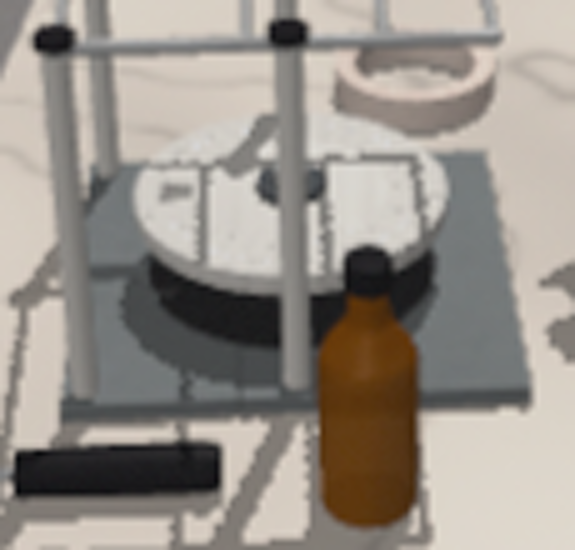

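```bash
python3 - <<'E'
from h import *
np.set_printoptions(precision=2,suppress=True)
f=np.load('w6.npz'); po=(f['p'],f['q']); im=f['im']
g=cv2.cvtColor(im,cv2.COLOR_RGB2GRAY)
def cen(x0,x1,y0,y1,th):
    s=np.clip(th-g[y0:y1,x0:x1].astype(float),0,None); yy,xx=np.mgrid[y0:y1,x0:x1]; return (s*xx).sum()/s.sum(),(s*yy).sum()/s.sum()
h=cen(221,240,158,180,90); sl=cen(202,213,158,176,60)
P=cast('wrist',h,62,po);SL=cast('wrist',sl,12,po);H=cast('wrist',(272,165.5),76,po)
print(h,sl,P,SL,H)
for A in (P,SL): d=A-H; print(np.hypot(*d[:2]),np.arctan2(d[1],d[0]))
cv2.imwrite('pics/w6z.png',cv2.resize(im[95:235,190:345,::-1],None,fx=4,fy=4,interpolation=cv2.INTER_CUBIC))
E
```

```text
(np.float64(229.51107563360605), np.float64(168.37437637198164)) (np.float64(207.5160083160083), np.float64(166.4814968814969)) [718.85  -8.39  62.  ] [763.54  -2.93  12.  ] [656.83 -14.39  76.  ]
62.31786696432278 0.0964490746248833
107.32264981750939 0.10699386401038764
```

View pics/w6z.png

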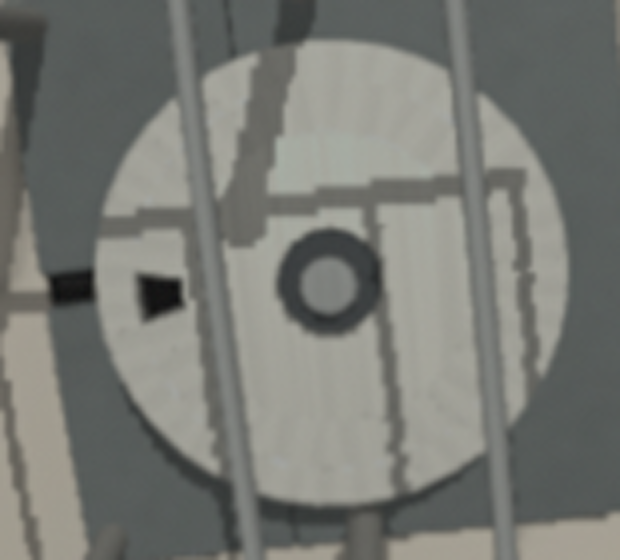

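Two views agree: the hole is off the slot line by about 0.01 to 0.03 rad (0.7 to 2 mm), inside the 6 mm limit. The hand is clear, so I'm handing in.

```bash
python3 -c "
from plant import bot
print(bot.read_state()['t']); bot.close_job()"
```

```text
25.0083
the job is handed in; nothing more can be done
```

I set the wheel spinning counter-clockwise with one stroke of closed fingertips under the guard. It ran free, and one gentle touch stopped it with its hole over the slot. I handed the job in at 25.0 s; it reports no verdict.

- **Free run:** the start angle was about 3.80 rad. The stroke sent the wheel off at about 5 rad/s, and it ran untouched from about 7 rad to 25 rad, tracked by the scene camera.
- **Stop:** I braked it at about 1.57 rad/s and it stopped at about 25.1 rad, roughly 3.4 turns from its start. I measured about 5.6 N while holding it at the stop, and no more than about 7.4 N at any reading. The force was not sampled during the stroke or at the moment of touch.
- **Alignment after withdrawing:** the scene camera's hole centroid put the hole 0.033 rad (about 2 mm) short of the slot line. The wrist camera from above put it 0.011 rad (about 0.7 mm) short. The limit is 6 mm. The raw angle tracker read 0.052 rad (about 3 mm) short, but it also read 0.02 to 0.03 rad low there on an earlier pass.
- **Rest and bystanders:** the wheel moved less than 0.01 rad by the tracker after the fingers lifted. The oil bottle, tape roll and screwdriver look unmoved in the pictures, but I did not measure them again.

Two things disagreed with what I was given:
- **Fingertip position:** the real fingertips end about 20 mm behind the reported TCP. My first descent missed the wheel, so I shifted all later poses by 20 mm and confirmed by touch.
- **Side camera:** it was off by about 2 to 3 pixels, so I did not use it for measuring.

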